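# Open the gate of the bottle pen

## Task

One of the two railed pens on the bench holds the clear bottle with the blue cap. Lift the red thumb lever on that pen's gate so that the latch bar comes up out of its catch, swing the gate wide open, about square to the pen's front, so the bottle can be fetched, and let the bar drop again. Leave the bottle standing where it is and the other pen latched shut.

Things in the scene. Friction and masses are not known exactly. Their poses are not given: they have to be found in the camera images.
- lever_a (a point): Centre of the red upright thumb lever on the gate of the pen holding the blue-capped bottle: a round grip 20 mm across, 38 mm tall with domed ends, free all round, on the latch bar near its free end. Bar down: centre 143 mm above the bench, grip from 124 to 162 mm, bar top at 106 mm, rails, posts and catch below 116 mm. It moves with bar and gate; a grip of its middle from above does it.
- hinge_a (a point): Fixed point on the upright hinge axis of that gate, 143 mm above the bench, over the pen's left front post as seen from the robot. Gate shut: the lever is 115 mm from it along the front and 14 mm out in front. Its axes are the pen's: x from the gate into the pen, y along the front from latch post to hinge post (156 mm apart). Pen 190 x 180 mm, rails 90 mm high.
- gate_a (a joint): Angle of that gate, rad: 0 shut, grows as its latch side swings out towards the robot (clockwise seen from above), stop at 1.8. About half a newton at the lever moves it and it stays where it is left. While the bar lies in its catch the gate has only about 0.03 rad of play.
- bar_a (a joint): Angle of that gate's latch bar, rad: 0 down in its catch, grows as it is lifted, stop at 0.5. It pivots on the gate 90 mm from the lever towards the hinge, 43 mm below the lever's centre: lifting the lever 25 mm gives 0.3 rad and shifts it 17 mm along the gate towards the hinge. Clear of the catch from 0.18 rad (16 mm of lift); 80 g, it falls back when let go.
- gate_b (a joint): Angle of the gate of the other pen, rad, which is built alike and holds a small dropper bottle with a black teat; 0 shut. It stays shut.
- bottle: Clear bottle with a blue cap, 68 mm wide, 144 mm tall, 0.3 kg, standing loose on the floor of its pen (8 mm above the bench), its centre about 100 mm behind the gate; origin at the centre of its underside. It stays standing there.
Not all that is in view belongs to the job. There is more than one size of the bottle; the job needs the larger.

How it is judged:
On the way:
1. the latch bar of the blue-capped bottle's pen is lifted clear of its catch while the gate is still shut (value of joint bar_a above 0.15 rad and value of joint gate_a below 0.1 rad).
At the end, for the whole second after the job is handed in: The gate of the pen with the blue-capped bottle stands open by more than 1.1 rad (63 degrees) and at rest, its latch bar has dropped again (below 0.05 rad), the other pen's gate is shut (below 0.06 rad), and the bottle stands upright (within 0.1 rad) within 30 mm of where it was (value of joint gate_a above 1.1 rad and velocity of joint gate_a between -0.05 and 0.05 rad/s and value of joint bar_a below 0.05 rad and value of joint gate_b below 0.06 rad and angle between bottle's own z axis and vertical below 0.1 rad and distance of bottle from where it was at the start of the episode below 0.03 m); the robot touches nothing.
It fails at once if the other pen's gate is opened (value of joint gate_b above 0.15 rad).
It fails at once if the bottle is tipped (angle between bottle's own z axis and vertical above 0.35 rad).
It also fails if it takes over 32 s, if anything falls off the work surface, if the arm or the gripper's body presses on something with over 40 N, if the wrist force passes 120 N, or if a joint passes its speed limit or range.

## Robot

A 7-joint arm with a two-finger parallel gripper is mounted at the origin on a cart in front of the work surface, level with it; the furniture and walls round the work are solid. World frame = base frame: x ahead of the robot, y to its left, z up, the work surface at z = 0. Lengths are in m, angles in rad, forces in N, time in s.
With the tool pointing down it reaches from about 0.4 to 0.85 m from the base axis. Payload 10.4 kg.
Tool frame: the origin (TCP) lies on the centre line of the jaws, within the pads' length; the fingertips stand r.finger_overhang ahead of it and the grasp point (between the pads) lies 5 mm behind it (r.finger_overhang is the distance from the TCP to the fingertips, in m); z points along the fingers, y is the line along which they close (so a half turn about z gives the same grasp; the last joint's range is limited). The gripper opens to 87 mm and grips with 3 to 60 N. Pads are 19 mm wide; open, the fingers measure 117 mm over their backs; the gripper's body (75 mm by 190 mm) begins 51 mm behind the grasp point.
Start: joints at [1.149, 0.332, -0.065, 1.46, 0.022, 1.35, -0.088], TCP at [0.243, -0.576, 0.237] pointing down, gripper open.
Joint ranges: [-2.6, 2.6], [-0.5, 2.12], [-1.47, 1.34], [0.16, 2.42], [-1.27, 4.41], [0.06, 2.06], [-2.6, 2.6]. Speed limits (rad/s): [2.22, 2.22, 2.79, 2.79, 3.14, 3.14, 3.14].

## Interface

Orientations are given as a unit quaternion [x, y, z, w].
In Python, from bench import read_state, viewer, r gives the robot as it stands.
- The arm moves only by the tool carry_out, never from a script. Its argument "moves" is a list of rows, each a list of 6 numbers: the shift along the tool's x, y, z in units of 40 mm (1.0 is 40 mm), then the turn, a rotation vector about the tool's x, y, z in units of 8 degrees (1.0 is 8 degrees). A call has 1 to 20 rows; each row shifts and turns the commanded pose from where the row before left it, along the tool's axes as they then stand; what a row does not reach is not made up. A row lasts 1/8 s, in which the tool goes at most 62.5 mm and 10.7 degrees, less where a joint would pass 70% of its speed; a pose out of reach is approached as far as the arm can. A call is refused whole if a number of a shift passes 1 or a number of a turn 1, either way. A call with a gripper value outside its range is refused whole. "fingers" is the finger opening in mm, from 0 to 87, set as the call begins (left out, the last holds). The fingers move at their own pace and stop on an object; "force" is the grip in N (left out, the last holds). Time passes only in rows, so rows that do not move let the fingers close. It gives the time, the measured TCP pose, the force, the opening and the grip force at its end, in the units of the state.
- read_state(): the state, without advancing time (a new reading comes with each control period).
- viewer.camera(name): name is "side" or "top" or "wrist"; returns a dict with "pixels" (400x640x3 uint8, red, green, blue), "range_z" (400x640 float32, m along the optical axis (not along the pixel's ray), 0 where there is no reading), "fx", "fy", "cx", "cy" (pixels), "k1" (the pictures are not rectified: a ray, as slopes to the right and down, at radius r is drawn at 1 + k1 r^2 times it, then the intrinsics apply), "xyz" and "orientation" of the camera in the world. Camera axes: x right, y down, z forward; pixel columns grow to the right and rows downward; lengths in m; the calibration is good to about 2 mm. A picture is of the moment at which its call begins.
- r.close_job(): hands the job in; it is judged then, once.
The state is a dict: "time": time; "joint_positions": joint angles; "joint_vel": joint speeds; "joint_torque": joint torques, N m; "ee_pos": TCP position; "eef_rot": TCP orientation; "ft_force": force on the tool from outside, world axes, zero at the start; "torque": the same for the moment, N m; "width": finger opening in m; "grip_force": force on a finger pad.
Only numpy, scipy, OpenCV 4.12 (cv2) and the standard library are available. Lean on these libraries where they do the work, as an engineer would, in place of code of your own. Each camera call takes 0.05 s, during which the arm holds its last target. There are 200 camera calls.

## Working session

There is one attempt and no reset: what is moved stays moved. The work goes in short steps, Python scripts to look and compute and a tool call to move; the robot and the scene stay as the last step left them, time stands still between calls to the robot, and variables do not carry over. Pictures are saved under pics/ and viewed, at most 10 in all, crops included, and the job is handed in when it is done.

Besides the shell and the picture viewer there is one more tool, called after "Emit:" as name([rows], argument=value, ...), one row to a line, values as JSON. carry_out: Moves the arm, as the interface text tells. Its arguments: {"type":"object","properties":{"moves":{"type":"array","items":{"type":"array","items":{"type":"number"}}},"fingers":{"type":"number"},"force":{"type":"number"}},"required":["moves"]}

```bash
mkdir -p pics; ls
cat > h.py <<'E'
from bench import read_state, viewer, r
import numpy as np, cv2
from scipy.spatial.transform import Rotation as R
def cam(n):
    return viewer.camera(n)
def pts(c,uv,z=None):
    """world points from pixel list; z=None uses range image, else plane height"""
    uv=np.asarray(uv,float).reshape(-1,2)
    d=np.c_[(uv[:,0]-c["cx"])/c["fx"],(uv[:,1]-c["cy"])/c["fy"]]
    s=d.copy()
    for _ in range(10): s=d/(1+c["k1"]*(s**2).sum(1,keepdims=True))
    ray=np.c_[s,np.ones(len(s))]
    M=R.from_quat(c["orientation"]).as_matrix(); o=np.asarray(c["xyz"])
    w=ray@M.T
    if z is None: t=c["range_z"][uv[:,1].astype(int),uv[:,0].astype(int)]
    else: t=(z-o[2])/w[:,2]
    return o+w*np.reshape(t,(-1,1))
def red(c):
    h=cv2.cvtColor(c["pixels"],cv2.COLOR_RGB2HSV)
    m=(((h[...,0]<8)|(h[...,0]>172))&(h[...,1]>130)&(h[...,2]>70)).astype(np.uint8)
    n,l,s,ce=cv2.connectedComponentsWithStats(m)
    return [(s[i],ce[i],l==i) for i in range(1,n) if s[i,4]>25]
def save(c,n): cv2.imwrite("pics/"+n,c["pixels"][...,::-1])
E
python3 - <<'E'
from h import *
print(read_state(), r.finger_overhang)
a=cam("top");b=cam("side");save(a,"a.png")
save(b,"b.png")
for c in (a,b):
    print(c["xyz"],c["orientation"],c["fx"],c["k1"])
    for s,ce,m in red(c):
        vu=np.argwhere(m); p=pts(c,vu[:,::-1])
        print(s,ce.round(1),np.median(p,0).round(3),p.min(0).round(3),p.max(0).round(3),pts(c,ce,.143).round(3))
E
```

```text
pics
{'time': 0.0, 'joint_positions': array([ 1.14946332,  0.33289052, -0.06467641,  1.46097422,  0.02155896,
        1.34991005, -0.08848625]), 'joint_vel': array([-0.0001154 , -0.00029724,  0.00018878, -0.00027017, -0.00014283,
       -0.00105745,  0.00294263]), 'joint_torque': array([-2.03424711e-04, -6.23259473e+01,  2.45830603e-02, -3.89897203e+01,
       -6.11802726e-02,  3.96525313e-02,  1.23721584e-04]), 'ee_pos': array([ 0.24249997, -0.57561646,  0.23572651]), 'eef_rot': array([ 9.80191559e-01,  1.98050382e-01, -1.66075447e-04, -7.25621515e-04]), 'ft_force': array([-0.69940902,  0.44531146, -0.31875481]), 'torque': array([-0.03095639,  0.03930272, -0.04528572]), 'grip_force': 0.0, 'width': 0.08667942736127876} 0.014
[ 0.35314186 -0.16024053  0.95833476] [-0.697698    0.71188521 -0.06215223  0.05073513] 380.6943110397681 0.011124215017258828
[470 138  14  32 282] [476.5 154.2] [ 0.617 -0.564  0.02 ] [ 0.353 -0.593 -0.002] [ 0.662 -0.16   0.958] [[ 0.583 -0.511  0.143]]
[230 164  12  11  96] [235.4 169. ] [0.556 0.019 0.157] [ 0.548  0.01  -0.001] [0.608 0.068 0.164] [[0.559 0.022 0.143]]
[383 209  11  11  87] [388.2 214.3] [ 0.45  -0.305  0.159] [ 0.353 -0.345  0.009] [ 0.481 -0.16   0.958] [[ 0.452 -0.308  0.143]]
[0.28044832 0.79332055 0.5393066 ] [-0.09331481  0.8302192  -0.54692954  0.05381924] 482.6885579710548 -0.03703795498128443
[337 159   8  15  92] [340.4 166. ] [ 0.449 -0.3    0.147] [ 0.28  -2.922 -0.738] [0.871 0.793 0.539] [[ 0.451 -0.316  0.143]]
[287 171  11   3  32] [291.8 172. ] [ 0.648 -0.575  0.015] [ 0.627 -0.635 -0.003] [ 0.674 -0.561  0.022] [[ 0.556 -0.246  0.143]]
[251 210  10  18 159] [255.3 218.3] [0.555 0.026 0.147] [ 0.28  -0.32  -0.002] [0.684 0.793 0.539] [[0.559 0.015 0.143]]
```

View pics/a.png

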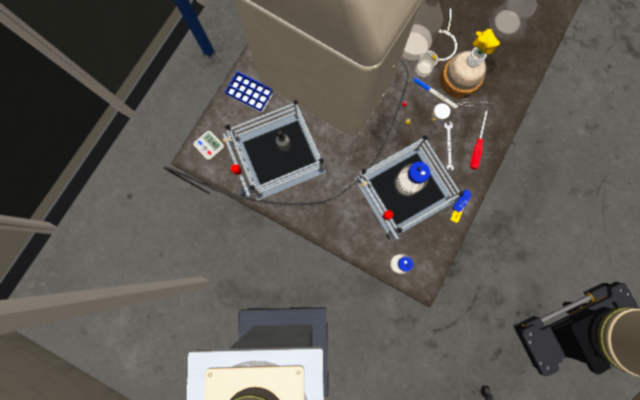

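View pics/b.png

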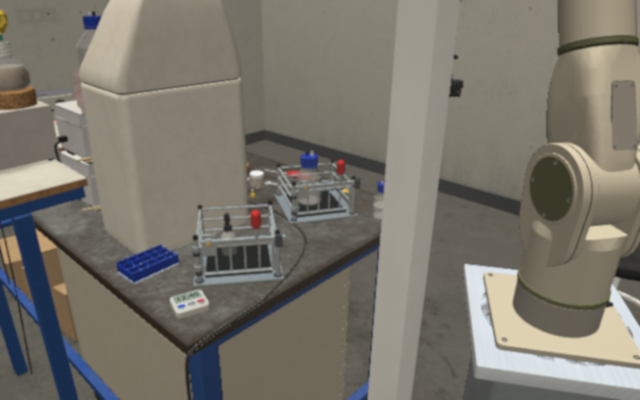

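The top view shows the blue-capped bottle in the right pen, with its lever at pixel (388,214) and front posts near (364,180) and (393,236). The dropper bottle's pen is on the left, with its lever at (235,169). Next I'll measure the pen's axes.

Run:
```python
from h import *
c=cam("top")
u,v=np.meshgrid(np.arange(340,480),np.arange(125,255))
p=pts(c,np.c_[u.ravel(),v.ravel()])
lv=np.array([.452,-.307])
k=(p[:,2]>.075)&(p[:,2]<.12)&(np.hypot(*(p[:,:2]-[.54,-.33]).T)<.19)
q=p[k]; rect=cv2.minAreaRect((q[:,:2]*1000).astype(np.float32)); print(rect,cv2.boxPoints(rect).round())
z=np.zeros((130,140),np.uint8); z.ravel()[k]=255
cv2.imwrite("pics/m.png",np.hstack([cv2.resize(c["pixels"][125:255,340:480,::-1],None,fx=4,fy=4,interpolation=2),]))
for px in [(364,180),(393,236),(460,193),(425,143)]: print(px,pts(c,px,.1).round(3))
```

```text
((572.1878051757812, -338.39801025390625), (292.86761474609375, 205.30169677734375), 28.9329776763916) [[ 394. -319.]
 [ 494. -499.]
 [ 750. -357.]
 [ 651. -178.]]
(364, 180) [[ 0.538 -0.264  0.1  ]]
(393, 236) [[ 0.408 -0.325  0.1  ]]
(460, 193) [[ 0.503 -0.484  0.1  ]]
(425, 143) [[ 0.624 -0.411  0.1  ]]
```

View pics/m.png

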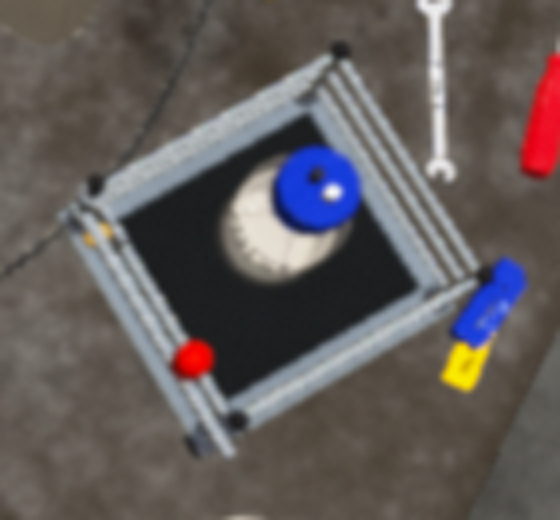

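The crop shows the black post knobs at full-image pixels of about (363.8,171.3) for the hinge, (399.2,230) for the latch, (461.7,193) and (425,137). The lever top is at (388.2,214.5).

Run:
```python
from h import *
c=cam("top")
P=pts(c,[(363.8,171.3),(399.2,230),(461.7,193),(425,137)],.105)[:,:2]; print(P.round(3))
print([np.linalg.norm(P[i]-P[(i+1)%4]).round(3) for i in range(4)])
L=pts(c,(388.2,214.5),.155)[0,:2]
y=P[0]-P[1]; y/=np.linalg.norm(y); x=np.array([y[1],-y[0]])
print("y",y,"x",x,"yaw x deg",np.degrees(np.arctan2(x[1],x[0])))
print("L",L,"rel hinge",(L-P[0])@x,(L-P[0])@y)
s=read_state(); M=R.from_quat(s["eef_rot"]).as_matrix(); print(M.round(3), s["time"])
# obstacles above .17 near
u,v=np.meshgrid(np.arange(0,640,2),np.arange(0,400,2)); p=pts(c,np.c_[u.ravel(),v.ravel()])
k=(p[:,2]>.17)&(p[:,0]>.2)&(p[:,0]<.75)&(p[:,1]<.2)&(p[:,1]>-.55); q=p[k]
for X in np.arange(.2,.75,.05):
  w=q[abs(q[:,0]-X)<.025]
  if len(w): print(X.round(2),w.min(0).round(2),w.max(0).round(2))
```

```text
[[ 0.557 -0.264]
 [ 0.421 -0.338]
 [ 0.503 -0.486]
 [ 0.637 -0.41 ]]
[np.float64(0.156), np.float64(0.169), np.float64(0.155), np.float64(0.167)]
y [0.87770087 0.47920892] x [ 0.47920892 -0.87770087] yaw x deg -61.36625206274121
L [ 0.45022559 -0.30627448] rel hinge -0.014117748574834223 -0.11445834129968518
[[ 0.921  0.388 -0.   ]
 [ 0.388 -0.921  0.001]
 [-0.    -0.001 -1.   ]] 0.2
0.2 [ 0.2  -0.55  0.3 ] [ 0.22 -0.45  0.59]
0.25 [ 0.23 -0.55  0.23] [ 0.27 -0.45  0.59]
0.3 [ 0.28 -0.55  0.42] [ 0.28 -0.55  0.44]
0.35 [ 0.35 -0.16  0.96] [ 0.35 -0.16  0.96]
0.65 [ 0.67 -0.26  0.17] [ 0.67 -0.24  0.29]
0.7 [ 0.68 -0.3   0.17] [ 0.72 -0.15  0.51]
```

Lever relative to hinge measures (-14, -114) mm against a nominal (-14, -115), so the pose is consistent. Moving above the lever.

Emit:
carry_out([
  [0.924,-0.523,0,0,0,0],
  [0.924,-0.523,0,0,0,0],
  [0.924,-0.523,0,0,0,0],
  [0.924,-0.523,0,0,0,0],
  [0.924,-0.523,0,0,0,0],
  [0.924,-0.523,0,0,0,0],
  [0.924,-0.523,0,0,0,0],
  [0.924,-0.523,0,0,0,0],
  [0,0,0,0,0,-0.7],
  [0,0,0,0,0,0],
  [0,0,0,0,0,0],
], fingers=60, force=15)

```text
time: 1.58
ee_pos: [0.4497, -0.3075, 0.2365]
eef_rot: [0.97, 0.244, -0.0, 0.0]
ft_force: [-0.5, 1.2, 0.6]
width: 0.0597
grip_force: 0.0
```

Run:
```python
from h import *
s=read_state(); M=R.from_quat(s["eef_rot"]).as_matrix(); print(s["time"],s["ee_pos"],M.round(3),s["joint_positions"].round(2))
for n in("wrist","top"):
  c=cam(n); 
  if n=="wrist": save(c,"w.png")
  for q,ce,m in red(c):
    print(n,q,ce.round(1),pts(c,ce,.152).round(4),(M.T@(pts(c,ce,.152)[0]-s["ee_pos"])/.04).round(2))
```

```text
1.575 [ 0.44971571 -0.30754795  0.23647776] [[ 0.881  0.474 -0.   ]
 [ 0.474 -0.881 -0.   ]
 [-0.     0.    -1.   ]] [ 0.78  0.17 -0.3   1.66  0.05  1.31 -0.6 ]
wrist [523 126  56  50 984] [549.7 151.6] [[ 0.5832 -0.4563  0.152 ]] [1.18 4.85 2.11]
wrist [309 187  21  27 479] [319.  200.4] [[ 0.4534 -0.3053  0.152 ]] [ 0.11 -0.01  2.11]
top [230 164  12  11  90] [235.  168.7] [[0.5569 0.021  0.152 ]] [ 6.25 -5.97  2.11]
```

View pics/w.png

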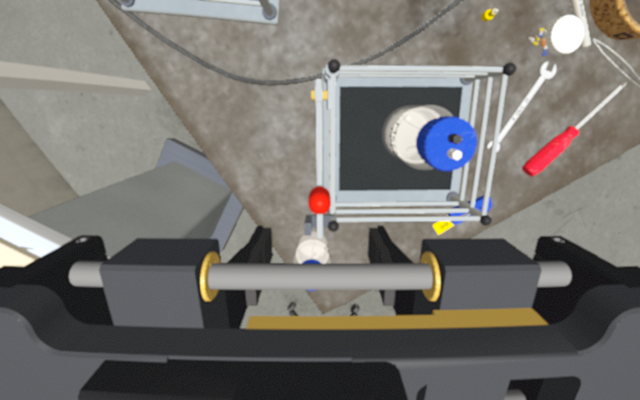

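The wrist view shows the lever at (319,200), centred between the fingers and clear all round. Descending and gripping.

Emit:
carry_out([
  [0.05,0,0.6,0,0,0],
  [0,0,0.7,0,0,0],
  [0,0,0.7,0,0,0],
  [0,0,0.4,0,0,0],
  [0,0,0,0,0,0],
  [0,0,0,0,0,0],
])

```text
time: 2.42
ee_pos: [0.4525, -0.3064, 0.1417]
eef_rot: [0.969, 0.246, 0.001, 0.001]
ft_force: [-0.5, -0.0, 0.3]
width: 0.0601
grip_force: 0.0
```

Emit:
carry_out([
  [0,0,0,0,0,0],
  [0,0,0,0,0,0],
  [0,0,0,0,0,0],
  [0,0,0,0,0,0],
], fingers=0, force=12)

```text
time: 2.92
ee_pos: [0.452, -0.306, 0.1406]
eef_rot: [0.969, 0.246, 0.0, 0.0]
ft_force: [-0.9, -0.2, 0.3]
width: 0.0282
grip_force: 0.0
```

Emit:
carry_out([
  [0,0,0,0,0,0],
  [0,0,0,0,0,0],
  [0,0,0,0,0,0],
  [0.06,0,-0.11,0,0,0],
  [0.06,0,-0.11,0,0,0],
  [0.07,0,-0.1,0,0,0],
  [0.07,0,-0.1,0,0,0],
  [0.08,0,-0.1,0,0,0],
  [0.08,0,-0.1,0,0,0],
  [0,0,0,0,0,0],
  [0,0,0,0,0,0],
])

```text
time: 4.3
ee_pos: [0.4668, -0.2978, 0.1653]
eef_rot: [0.969, 0.246, 0.0, -0.0]
ft_force: [-2.4, 2.5, 0.9]
width: 0.0193
grip_force: 12.0
```

Run:
```python
from h import *
s=read_state(); print(s["ee_pos"],s["width"],s["grip_force"],s["ft_force"])
c=cam("wrist"); save(c,"w2.png")
for q,ce,m in red(c): print(q,ce)
```

```text
[ 0.46676582 -0.29782762  0.16527707] 0.01930429129184505 11.999521285761148 [-2.37023691  2.48204482  0.90880479]
[ 560  150   68   58 1462] [592.27633379 179.37140903]
[300 238  40  27 840] [319.44285714 252.18333333]
```

View pics/w2.png

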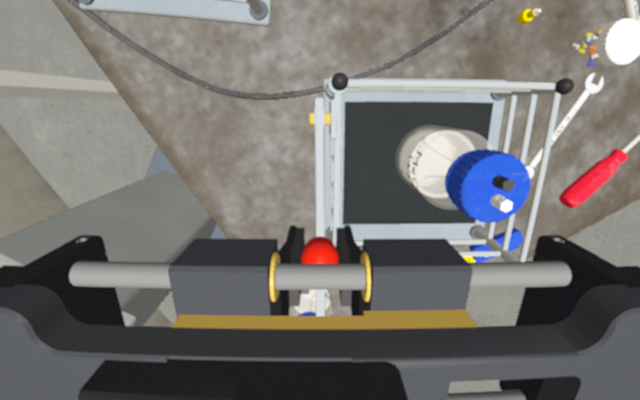

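The grip holds at 19 mm width and 12 N, and the bar is up about 25 mm (0.3 rad). Swinging the gate clockwise about the hinge, starting with a short check.

Emit:
carry_out([
  [0.035,-0.166,0,0,0,0.5],
  [0.07,-0.332,0,0,0,1],
  [0.07,-0.332,0,0,0,1],
  [0,0,0,0,0,0],
])

```text
time: 4.85
ee_pos: [0.4609, -0.2644, 0.1656]
eef_rot: [0.997, 0.074, 0.0, 0.0]
ft_force: [-3.2, -0.6, 2.0]
width: 0.0192
grip_force: 12.0
```

Emit:
carry_out([
  [0.07,-0.332,0,0,0,1],
  [0.07,-0.332,0,0,0,1],
  [0.07,-0.332,0,0,0,1],
  [0.07,-0.332,0,0,0,1],
  [0,0,0,0,0,0],
])

```text
time: 5.48
ee_pos: [0.4754, -0.212, 0.1656]
eef_rot: [0.979, -0.203, -0.0, -0.0]
ft_force: [-6.3, 4.0, 5.9]
width: 0.0193
grip_force: 12.0
```

Emit:
carry_out([
  [0.07,-0.332,0,0,0,1],
  [0.07,-0.332,0,0,0,1],
  [0.07,-0.332,0,0,0,1],
  [0.07,-0.332,0,0,0,1],
  [0.035,-0.166,0,0,0,0.5],
  [0,0,0,0,0,0],
  [0,0,0,0,0,0],
])

```text
time: 6.35
ee_pos: [0.5218, -0.1729, 0.1657]
eef_rot: [0.869, -0.495, 0.0, -0.001]
ft_force: [-2.4, 6.0, 4.1]
width: 0.0194
grip_force: 12.0
```

Run:
```python
from h import *
s=read_state(); e=s["ee_pos"]; print(e,s["width"],s["grip_force"],s["ft_force"],R.from_quat(s["eef_rot"]).as_matrix().round(3))
H=np.array([.557,-.264]); d=e[:2]-H; y=np.array([.8777,.4792]);x=np.array([.4792,-.8777])
print(d@x,d@y)
```

```text
[ 0.52176846 -0.17288089  0.16574037] 0.01935226686907178 11.997530122753233 [-2.37020496  6.04517847  4.06102505] [[ 0.51  -0.86   0.001]
 [-0.86  -0.51   0.002]
 [-0.001 -0.002 -1.   ]]
-0.0968582001678893 0.012741552210330747
```

The gate stands at about 88°. Lowering the bar, releasing and retreating.

Emit:
carry_out([
  [-0.08,0,0.1,0,0,0],
  [-0.08,0,0.1,0,0,0],
  [-0.07,0,0.1,0,0,0],
  [-0.07,0,0.1,0,0,0],
  [-0.06,0,0.11,0,0,0],
  [-0.06,0,0.11,0,0,0],
  [0,0,0,0,0,0],
  [0,0,0,0,0,0],
])

```text
time: 7.35
ee_pos: [0.5123, -0.1603, 0.1405]
eef_rot: [0.868, -0.497, 0.0, 0.0]
ft_force: [1.3, -1.1, -1.6]
width: 0.0194
grip_force: 12.0
```

Emit:
carry_out([
  [0,0,0,0,0,0],
  [0,0,0,0,0,0],
  [0,0,0,0,0,0],
  [0,0,0,0,0,0],
  [0,0,0,0,0,0],
  [0,0,0,0,0,0],
], fingers=60)

```text
time: 8.1
ee_pos: [0.5123, -0.1597, 0.1406]
eef_rot: [0.868, -0.497, 0.0, 0.0]
ft_force: [-0.3, -0.0, -0.7]
width: 0.0591
grip_force: 0.0
```

Emit:
carry_out([
  [0,0,-0.4,0,0,0],
  [0,0,-0.8,0,0,0],
  [0,0,-0.9,0,0,0],
  [0,0,-0.9,0,0,0],
  [0,0,0,0,0,0],
  [0,0,0,0,0,0],
])

```text
time: 8.85
ee_pos: [0.5122, -0.1596, 0.2608]
eef_rot: [0.868, -0.497, 0.0, 0.0]
ft_force: [-0.2, 0.0, -0.5]
width: 0.06
grip_force: 0.0
```

Run:
```python
from h import *
s=read_state(); print(s["time"],s["ee_pos"],s["ft_force"])
H=np.array([.557,-.264]);y=np.array([.8777,.4792]);x=np.array([.4792,-.8777])
for n in("wrist","side"):
  c=cam(n); save(c,n+"3.png")
  for q,ce,m in red(c):
    vu=np.argwhere(m); p=pts(c,vu[:,::-1]); P=pts(c,ce,.150)[0]
    print(n,q,ce.round(1),P.round(3),np.median(p,0).round(3),((P[:2]-H)@x).round(3),((P[:2]-H)@y).round(3))
```

```text
8.85 [ 0.51221296 -0.15960846  0.26075589] [-0.189066    0.01780831 -0.52564655]
wrist [310 185  20  25 394] [319.7 197.2] [ 0.512 -0.159  0.15 ] [ 0.513 -0.161  0.158] -0.114 0.011
side [287 171  11   3  32] [291.8 172. ] [ 0.551 -0.227  0.15 ] [ 0.648 -0.575  0.015] -0.035 0.012
side [299 179   8  16 106] [302.2 186.3] [ 0.507 -0.147  0.15 ] [ 0.508 -0.151  0.147] -0.127 0.012
side [251 210  10  18 158] [255.2 218.3] [0.554 0.029 0.15 ] [0.555 0.027 0.148] -0.259 0.138
```

View pics/wrist3.png

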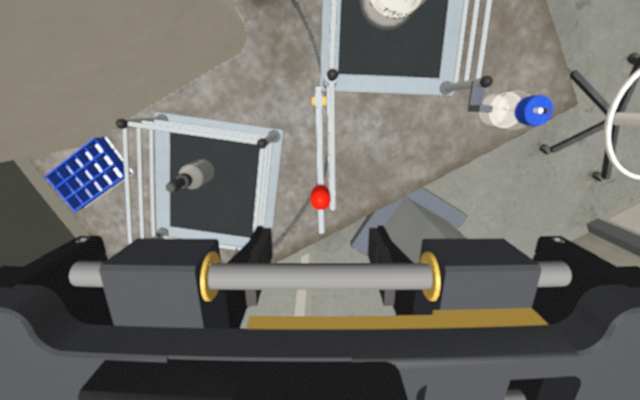

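View pics/side3.png

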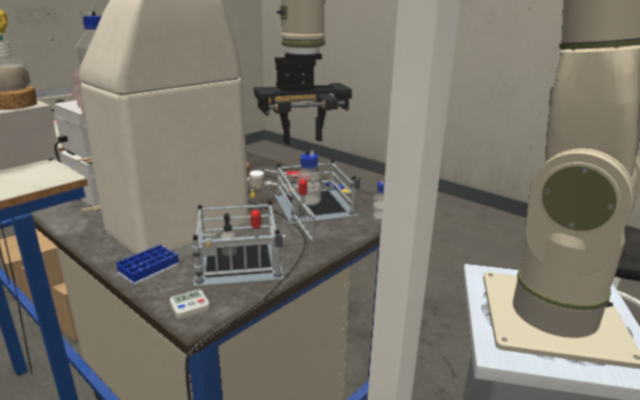

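The wrist view shows the gate square to the pen front, with the lever at (320,197), 114 mm out and at its bar-down height. The side view shows the bottle upright, the other pen shut and the gripper clear. Handing in.

```bash
python3 -c "
from bench import r
print(r.close_job())"
```

```text
the job is handed in; nothing more can be done
None
```

I lifted the latch on the blue-capped bottle's pen and swung its gate open to about 88°. The bar is back down, the bottle is still standing, the other pen is untouched, and the job is handed in; the simulator returned no verdict.

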